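Flush the glass rinser at the breakfast counter

ROBOT

A 6-joint arm with a two-finger parallel gripper is mounted at the origin on the work surface. World frame = base frame: x ahead of the robot, y to its left, z up, the work surface at z = 0. Lengths are in m, angles in degrees, forces in N, time in s.
With the tool pointing down it reaches from about 0.25 to 0.8 m from the base axis. Payload 8.5 kg.
Tool frame: the origin (TCP) lies at the very end of the fingers, on their centre line; the grasp point (between the pads) lies 19 mm behind it (robot.grip_point_offset is the distance from the TCP to the grasp point, in m); z points along the fingers, y is the line along which they close (so a half turn about z gives the same grasp; the last joint's range is limited). The gripper opens to 85 mm and grips with 20 to 120 N. Pads are 22 mm wide; open, the fingers measure 114 mm over their backs; the gripper's body (76 mm by 85 mm) begins 54 mm behind the grasp point. The pads swing forward as they close: fully open they stand 13 mm farther back than shut.
Start: joints at [0, 13.648, -0.773, 75.585, 0, 90], TCP at [0.525, -0, 0.231] pointing down, gripper open.
Joint ranges: [-152.45, 152.45], [-59.26, 108.67], [-65.41, 83.53], [-104.44, 129.93], [-82.83, 76.93], [-180, 180]. Speed limits (degrees/s): [127.2, 127.2, 159.86, 180, 180, 180].

INTERFACE

Orientations are given as a 3x3 rotation matrix whose columns are the frame's x, y, z axes.
In Python, from workcell import robot gives the robot as it stands.
- The arm moves only by the tool arm_command, never from a script. Its argument "steps" is a list of rows, each a list of 3 entries, a list of its own where there are three numbers: the shift along the tool's x, y, z in m, then the turn about the tool's z in rad, then the finger opening in m, from 0 to 0.0854. In form: [[[dx, dy, dz], roll, fingers], ...]. A call has 1 to 5 rows; each row shifts and turns the commanded pose from where the row before left it, along the tool's axes as they then stand; what a row does not reach is not made up. A row lasts 1/8 s, in which the tool goes at most 62.5 mm and 10.7 degrees, less where a joint would pass 70% of its speed; a pose out of reach is approached as far as the arm can. A call with a gripper value outside its range is refused whole. The fingers move at their own pace and stop on an object; "force" is the grip in N (left out, the last holds). Time passes only in rows, so rows that do not move let the fingers close. It gives the time, the measured TCP pose, the force, the opening and the grip force at its end, in the units of the state.
- robot.state(): the state, without advancing time (a new reading comes with each control period).
- robot.get_image(name): name is "scene" or "side" or "wrist"; returns the picture (420x560x3 uint8, blue, green, red); there is no depth.
- robot.camera_info(name): a dict with "mtx" (3x3 intrinsics, pixels), "cam_to_world" (4x4, takes a point from camera to world coordinates); the wrist camera has in their place "mount" (4x4, takes a point from camera to tool coordinates, whose origin is the TCP and whose axes are the flange's). Camera axes: x right, y down, z forward; pixel columns grow to the right and rows downward; lengths in m; the calibration is good to about 2 mm. A picture is of the moment at which its call begins: read the wrist's pose just before it. camera_info takes no time and is no camera call.
- robot.finish_job(): hands the job in; it is judged then, once.
Trained networks look in the newest picture that a camera, given by its name, has taken for a name from the list of things; names that differ only in an ending like _2 or _b are one class to them, and where a whole thing is asked for, a point or a joint stands for the part that bears it (a point fixed in the world has none). Each returns a list of dicts, best first, with "p" (0 to 1); they miss things now and then, are a little off and sometimes report something else, mostly with a low value. They report only what shows in the picture. A call takes as long as a camera call. They do not tell look-alikes from the thing itself.
- robot.spot_in(label, camera): "at" ([x, y, z] in m, in the coordinates of the camera as it stood for that picture, good to about 4 mm: the middle of the surface that is visible of it).
- robot.masks_of(label, camera): "pixels" (420x560 bool, what is visible of it).
The state is a dict: "t": time; "qpos": joint angles; "joint_velocities": joint speeds; "joint_efforts": joint torques, N m; "tool_pos": TCP position; "orientation": TCP orientation; "force": force on the tool from outside, world axes, zero at the start; "ft_torque": the same for the moment, N m; "finger_gap": opening from 0.0 (shut) to 1.0 (fully open); "finger_force": force on a finger pad.
Only numpy, scipy, OpenCV 4.12 (cv2) and the standard library are available. Lean on these libraries where they do the work, as an engineer would, in place of code of your own. Each camera call takes 0.05 s, during which the arm holds its last target. There are 200 camera calls.

TASK

Flush the glass rinser's spray nozzle before breakfast: lift the loose orange cap off the nozzle and set it, closed top up, right down in the well of the blue cap stand before letting go of it. Only then press the red bar of the spring-return rinse lever down past the first two clicks to the third, short of the end stop, and keep it pressed there: the program finishes while the gripper's fingers are still holding the lever down at the third click. Leave the other things on the counter where they are.

Things in the scene. Friction and masses are not known exactly. Their poses are not given: they have to be found in the camera images.
- rinser: fixed aluminium glass rinser, 140 x 140 mm, 100 mm high; origin under its centre. On its deck at x=-10 mm, y=0 stands a nozzle 26 mm wide, 40 mm tall, under the cap. On its +x face a black dial (60 mm across) turns on an axis along x at y=+15 mm, 85 mm high, with a lever sticking out to +y; green, yellow, red dots beside it mark the lever's direction at clicks 1, 2, 3
- cap_center (a point): centre (half-way up) of the loose orange nozzle cap: a cup turned upside down, closed top, 42 mm outside diameter, 34 mm inside, 70 mm tall, about 45 g. It starts loosely over the nozzle with its rim on the case's deck (this point 135 mm above the counter) and lifts straight off
- cap: the same cap, origin at the centre of its lower rim, z up towards its closed top
- well (a point): centre of the floor of the round well in the cap stand, 6 mm above the counter: well 51 mm across and 12 mm deep. With the cap seated, rim on this floor and closed top up, the cap's centre is 35 mm above this point
- cap_stand: blue fixed cap stand, plate 85 x 85 mm, 18 mm high, with the well in its middle; origin under its centre
- rinse_lever (a joint): lever angle in rad: 0 at rest (it points 0.45 above level), growing as it is pressed down; soft clicks at 0.27, 0.53 and 0.80, end stop at 1.05. A spring returns it to 0 from everywhere when let go; no click keeps it. The push needed at the bar swings between about 2 and 9 N, about 7 N at the third click
- press_bar (a point): red round bar at the lever's end, pressed from above: 18 mm diameter, 48 mm long, level along the rinser's x; this point is its centre, 100 mm from the dial's axis, at x=+103 mm of the rinser, y=+105 to +115 mm. Centre 128 mm above the counter at rest, 103 at the first click, 77 at the second, 51 at the third, 29 at the end stop
- juice: bystander, loose: juice bottle, orange with black cap, 72 mm wide, 200 mm tall; leave it where it is
- carton: bystander, loose: white and blue milk carton, 70 x 70 mm, about 210 mm tall; leave it where it is
- tumbler: bystander, loose: open steel tumbler, 72 mm wide, 85 mm tall; leave it where it is
- bowl: bystander, loose: pink bowl, 140 mm wide, 50 mm tall; leave it where it is
- spoon: bystander, loose: steel spoon lying flat, 170 mm long (origin under its middle); leave it where it is
- mug: bystander, loose: white mug, 80 mm wide, 90 mm tall, handle at its +y; leave it where it is
There are look-alikes about, which are no part of the job. Of the things that look like the cap_stand, the middle-sized one is meant.

How it is judged:
By the outcome, as a careful person would: the job done as asked, in the order asked, and still so for the second after the job is handed in, while the arm keeps its last pose, push and grip.
It also fails if it takes over 58 s, if anything falls off the work surface, if the arm or the gripper's body presses on something with over 40 N, if the wrist force passes 120 N, or if a joint passes its speed limit or range.

## Working session

There is one attempt and no reset: what is moved stays moved. The work goes in short steps, Python scripts to look and compute and a tool call to move; the robot and the scene stay as the last step left them, time stands still between calls to the robot, and variables do not carry over. Pictures are saved under pics/ and viewed, at most 10 in all, crops included, and the job is handed in when it is done.

Besides the shell and the picture viewer there is one more tool, called as name(argument=value, ...) on one line, values as JSON. arm_command: Moves the arm, as the interface text tells. Its arguments: {"type":"object","properties":{"steps":{"type":"array","items":{"type":"array"}},"force":{"type":"number"}},"required":["steps"]}

```bash
mkdir -p pics; ls
python3 - <<'E'
from workcell import robot
import cv2
s=robot.state();print(s)
for c in("scene","side"):
    cv2.imwrite(f"pics/{c}0.png",robot.get_image(c));i=robot.camera_info(c);print(c,i)
    import numpy as np
    T=np.array(i["cam_to_world"])
    for l in("cap","cap_stand","rinser","press_bar","juice","carton","tumbler","bowl","mug"):
        for d in robot.spot_in(l,c): print(l,round(d["p"],2),(T@np.r_[d["at"],1])[:3].round(3))
print(robot.camera_info("wrist"))
E
```

```text
pics
{'t': 0.0, 'qpos': array([-3.25200548e-04,  1.36814280e+01, -8.18793739e-01,  7.55838289e+01,
        7.51162775e-04,  9.00025144e+01]), 'joint_velocities': array([-0.08420946, -0.00872881,  0.00407092,  0.02771093,  0.04197913,
       -0.08782689]), 'joint_efforts': array([ 1.29771975e-03, -5.38790166e+01,  3.46437156e+01,  1.83730113e-02,
        1.69192181e-04,  6.54446694e-05]), 'tool_pos': array([5.24571221e-01, 1.04485690e-06, 2.30660734e-01]), 'orientation': array([[ 4.95799601e-05,  9.99998923e-01, -1.46696023e-03],
       [ 9.99999999e-01, -4.95607690e-05,  1.31185898e-05],
       [ 1.30458720e-05, -1.46696088e-03, -9.99998924e-01]]), 'force': array([-0.20599438,  0.36241065,  0.54737708]), 'ft_torque': array([ 0.03499623, -0.01358803,  0.02329711]), 'finger_force': 0.0, 'finger_gap': 0.9980138163162826}
scene {'mtx': array([[419.65095   ,   0.        , 284.5918184 ],
       [  0.        , 419.65095   , 209.46450009],
       [  0.        ,   0.        ,   1.        ]]), 'cam_to_world': array([[ 0.40698573,  0.71711545, -0.56578092,  1.11560474],
       [ 0.91335514, -0.
[... 1322 characters left out ...]
0.758 0.126 0.109]
carton 0.87 [ 0.675 -0.29   0.135]
carton 0.61 [ 0.531 -0.171  0.018]
tumbler 0.67 [ 0.469 -0.373  0.049]
bowl 0.94 [0.498 0.476 0.029]
mug 0.63 [ 0.768 -0.081  0.058]
{'mtx': array([[344.21781686,   0.        , 282.43863006],
       [  0.        , 344.21781686, 210.24521494],
       [  0.        ,   0.        ,   1.        ]]), 'mount': array([[ 4.16771856e-04, -9.58513146e-01, -2.85048023e-01,
         7.21780884e-02],
       [ 9.99999852e-01,  2.99597481e-04,  4.54673107e-04,
         1.74896864e-03],
       [-3.50410480e-04, -2.85048170e-01,  9.58513129e-01,
        -1.43137906e-01],
       [ 0.00000000e+00,  0.00000000e+00,  0.00000000e+00,
         1.00000000e+00]])}
```

View pics/scene0.png

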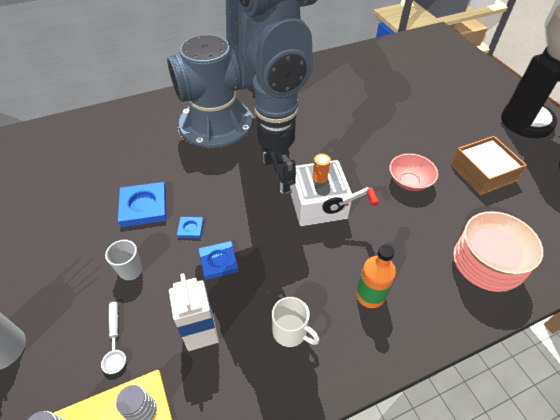

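View pics/side0.png

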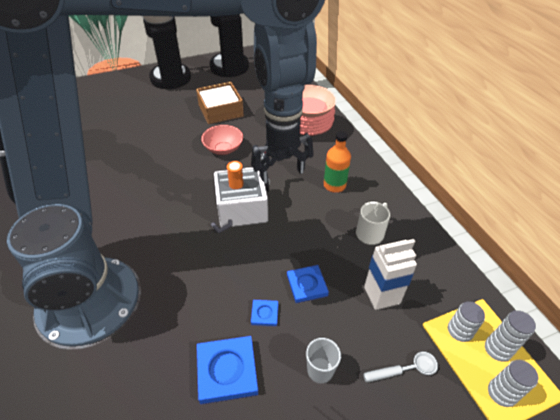

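The scene view shows the orange cap at (321,168) on the rinser, the dial at (333,205) and the red bar at (373,196). The middle-sized blue stand is at (218,261). In the side view the stand is at (308,283) and the cap at (235,175). Next I'll zoom in on the rinser and stand.

Run:
```python
import cv2,numpy as np
a=cv2.imread("pics/scene0.png")[140:230,255:395];b=cv2.imread("pics/scene0.png")[235:280,190:250]
c=cv2.imread("pics/side0.png")[150:240,200:280]
A=cv2.resize(a,None,fx=5,fy=5,interpolation=cv2.INTER_CUBIC)
cv2.imwrite("pics/z1.png",A)
B=cv2.resize(b,None,fx=6,fy=6,interpolation=cv2.INTER_CUBIC);C=cv2.resize(c,None,fx=5,fy=5,interpolation=cv2.INTER_CUBIC)
o=np.zeros((450,760,3),np.uint8);o[:270,:360]=B;o[:450,360:760]=C
cv2.imwrite("pics/z2.png",o)
```

```text
(no output)
```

View pics/z1.png

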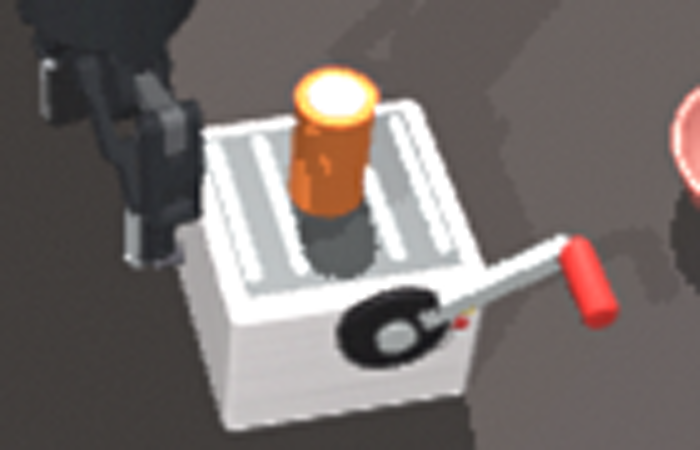

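View pics/z2.png

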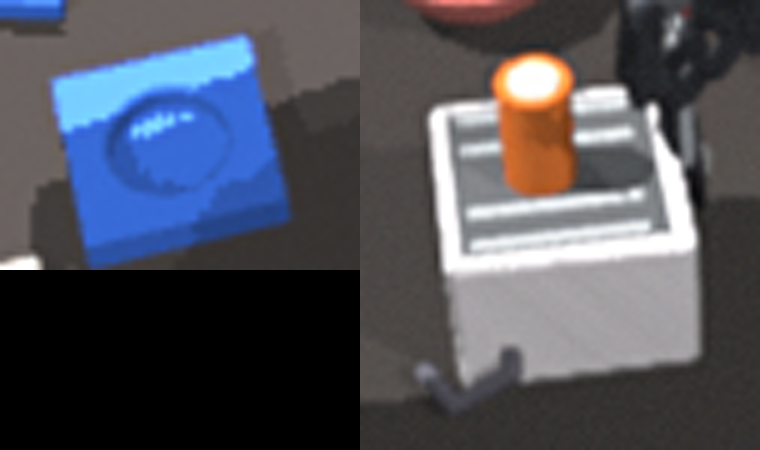

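The crops show four rinser deck corners, the cap top at scene (322.6,159), the bar centre at scene (373,196.6), and the stand's plate corners and well. I'll project these onto their known heights.

```bash
cat > h.py <<'E'
import numpy as np,cv2
from workcell import robot
def proj(c,uv,z):
    i=robot.camera_info(c);T=np.array(i["cam_to_world"]);K=np.array(i["mtx"])
    d=T[:3,:3]@np.linalg.solve(K,[uv[0],uv[1],1]);o=T[:3,3]
    return o+d*(z-o[2])/d[2]
def wristpose(s):
    T=np.eye(4);T[:3,:3]=s["orientation"];T[:3,3]=s["tool_pos"]
    return T@np.array(robot.camera_info("wrist")["mount"])
E
python3 - <<'E'
from h import *
P=lambda n,c,l,z:print(n,[proj(c,u,z)[:2].round(3).tolist() for u in l],np.mean([proj(c,u,z) for u in l],0).round(3))
s=lambda p:(255+p[0]/5,140+p[1]/5)
P("deck","scene",[s(p) for p in[(205,130),(412,102),(482,275),(230,322)]],.1)
t=lambda p:(200+(p[0]-360)/5,150+p[1]/5)
P("deck","side",[t(p) for p in[(432,112),(625,90),(695,245),(448,268)]],.1)
P("cap","scene",[s((337,97))],.17);P("cap","side",[t((533,80))],.17)
P("bar","scene",[s((575,245)),s((600,315)),s((588,280))],.132)
w=lambda p:(190+p[0]/6,235+p[1]/6)
P("stand","scene",[w(p) for p in[(53,78),(248,37),(290,203),(85,243)]],.018)
P("well","scene",[w((170,142))],.018)
for l in("cap_stand",):
  for c in("scene","side"):
    robot.get_image(c)
    for d in robot.masks_of(l,c):
        m=d["pixels"]; v,u=np.nonzero(m)
        X=np.array([proj(c,(a,b),.018)[:2] for a,b in zip(u,v)],np.float32)
        print(c,d["p"],cv2.minAreaRect(X))
E
```

```text
deck [[0.386, 0.118], [0.412, 0.234], [0.539, 0.207], [0.515, 0.072]] [0.463 0.158 0.1  ]
deck [[0.408, 0.23], [0.521, 0.207], [0.513, 0.071], [0.381, 0.105]] [0.456 0.153 0.1  ]
cap [[0.453, 0.159]] [0.453 0.159 0.17 ]
cap [[0.452, 0.158]] [0.452 0.158 0.17 ]
bar [[0.562, 0.242], [0.607, 0.23], [0.585, 0.236]] [0.585 0.236 0.132]
stand [[0.482, -0.201], [0.496, -0.117], [0.582, -0.129], [0.566, -0.213]] [ 0.531 -0.165  0.018]
well [[0.533, -0.165]] [ 0.533 -0.165  0.018]
scene 0.91 ((0.2755179703235626, -0.30255061388015747), (0.13009019196033478, 0.14975924789905548), 76.10221099853516)
scene 0.89 ((0.5344365835189819, -0.16812485456466675), (0.08609313517808914, 0.09602940082550049), 82.01976013183594)Traceback (most recent call last):
  File "<stdin>", line 17, in <module>
  File "h.py", line 4, in proj
    i=robot.camera_info(c);T=np.array(i["cam_to_world"]);K=np.array(i["mtx"])
ValueError: time passes only in moves, steps and waits
```

arm_command(steps=[[[0.053,-0.024,0],0,0.085],[[0.053,-0.024,0],0,0.085],[[0.052,-0.024,0],0,0.085],[[0,0,0],0,0.085],[[0,0,0],0,0.085]], force=30)

```text
t: 1.72
tool_pos: [0.4531, 0.1581, 0.2314]
orientation: [[-0.001, 1.0, 0.0], [1.0, 0.001, -0.0], [-0.0, 0.0, -1.0]]
force: [1.0, -0.9, 1.1]
finger_gap: 0.993
finger_force: 0.0
```

Run:
```python
from h import *
s=robot.state();im=robot.get_image("wrist");cv2.imwrite("pics/w1.png",im)
T=wristpose(s);K=robot.camera_info("wrist")["mtx"]
print(s["tool_pos"],s["t"])
for l in("cap","press_bar"):
    for d in robot.spot_in(l,"wrist"):print(l,d["p"],(T@np.r_[d["at"],1])[:3])
hsv=cv2.cvtColor(im,cv2.COLOR_BGR2HSV)
```

```text
[0.45305471 0.15807369 0.23138115] 1.725
cap 0.57 [0.45111194 0.16613093 0.16948134]
cap 0.51 [ 0.77691522 -0.03500802  0.00652549]
press_bar 0.78 [0.55686038 0.220359   0.12476407]
```

View pics/w1.png

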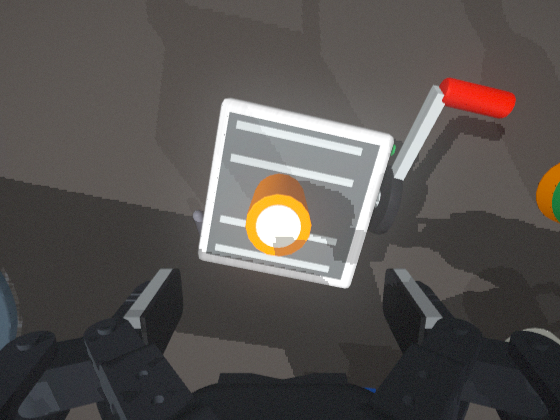

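The wrist view shows the cap top centred at (278.5,224), with the red bar from (443,92) to (513,103).

```bash
cat >> h.py <<'E'
def wproj(s,uv,z):
    T=wristpose(s);d=T[:3,:3]@np.linalg.solve(np.array(robot.camera_info("wrist")["mtx"]),[uv[0],uv[1],1]);o=T[:3,3]
    return o+d*(z-o[2])/d[2]
E
python3 - <<'E'
from h import *
s=robot.state()
for uv,z in[((278.5,224),.17),((443,92),.13),((513,103),.13),((226,100),.1),((393,136),.1),((348,288),.1),((201,258),.1)]:print(wproj(s,uv,z).round(4))
E
```

```text
[0.4529 0.1594 0.17  ]
[0.5634 0.2393 0.13  ]
[0.6117 0.2321 0.13  ]
[0.4126 0.235  0.1   ]
[0.5418 0.208  0.1   ]
[0.5137 0.0752 0.1   ]
[0.3846 0.1045 0.1   ]
```

arm_command(steps=[[[0.001,0,0.04],0,0.085],[[0,0,0.04],0,0.085],[[0,0,0.025],0,0.085],[[0,0,0],0,0.02],[[0,0,0],0,0.02]], force=30)

```text
t: 2.5
tool_pos: [0.4538, 0.1586, 0.1272]
orientation: [[0.001, 1.0, 0.001], [1.0, -0.001, 0.0], [0.0, 0.001, -1.0]]
force: [0.1, -1.2, 0.7]
finger_gap: 0.592
finger_force: 0.0
```

arm_command(steps=[[[0,0,0],0,0.02],[[0,0,0],0,0.02]])

```text
t: 2.75
tool_pos: [0.4539, 0.159, 0.1277]
orientation: [[0.0, 1.0, 0.003], [1.0, -0.0, 0.0], [0.0, 0.003, -1.0]]
force: [0.2, -2.5, 6.3]
finger_gap: 0.49
finger_force: 30.7
```

arm_command(steps=[[[0,0,0],0,0.02],[[0,0,-0.02],0,0.02],[[0,0,-0.03],0,0.02],[[0,0,-0.04],0,0.02],[[0,0,-0.02],0,0.02]])

```text
t: 3.38
tool_pos: [0.4537, 0.1594, 0.2389]
orientation: [[-0.0, 1.0, 0.003], [1.0, 0.0, 0.001], [0.001, 0.003, -1.0]]
force: [0.0, -1.1, -1.2]
finger_gap: 0.49
finger_force: 30.6
```

Run:
```python
from h import *
s=robot.state();print(s["tool_pos"],s["orientation"],s["finger_gap"],s["finger_force"])
im=[robot.get_image(c) for c in("scene","side")]
z=np.hstack([cv2.resize(im[0][90:230,230:370],(400,400)),cv2.resize(im[1][80:220,180:320],(400,400))])
cv2.imwrite("pics/lift.png",z)
```

```text
[0.45370342 0.1593583  0.23893745] [[-1.47935194e-04  9.99995109e-01  3.12406424e-03]
 [ 9.99999239e-01  1.44106848e-04  1.22562745e-03]
 [ 1.22517126e-03  3.12424318e-03 -9.99994369e-01]] 0.490128462415535 30.594439231208526
```

View pics/lift.png

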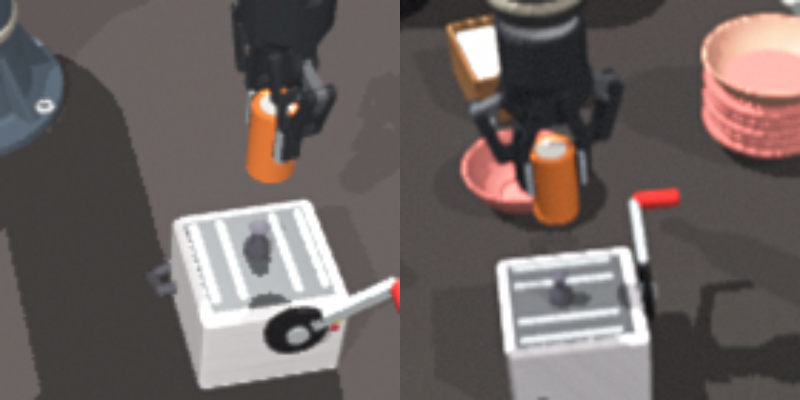

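The cap is held and clear of the nozzle, which shows bare in both views. I'll move just past the stand so the wrist camera can see the well.

arm_command(steps=[[[-0.055,0.012,0],0,0.02],[[-0.055,0.012,0],0,0.02],[[-0.055,0.012,0],0,0.02],[[-0.055,0.012,0],0,0.02],[[-0.055,0.012,0],0,0.02]])

```text
t: 4.1
tool_pos: [0.5128, -0.1177, 0.2355]
orientation: [[-0.0, 1.0, -0.001], [1.0, 0.0, 0.0], [0.0, -0.001, -1.0]]
force: [1.1, 0.3, -0.3]
finger_gap: 0.49
finger_force: 30.6
```

arm_command(steps=[[[-0.055,0.01,0],0,0.02],[[-0.055,0.008,0],0,0.02],[[0,0,0],0,0.02],[[0,0,0],0,0.02]])

```text
t: 4.6
tool_pos: [0.5305, -0.2259, 0.2353]
orientation: [[0.001, 1.0, -0.001], [1.0, -0.001, 0.001], [0.001, -0.001, -1.0]]
force: [0.3, -0.3, -1.1]
finger_gap: 0.489
finger_force: 30.6
```

Run:
```python
from h import *
s=robot.state();print(s["tool_pos"],s["t"])
cv2.imwrite("pics/w2.png",robot.get_image("wrist"))
```

```text
[ 0.53048587 -0.22586632  0.23526614] 4.6
```

View pics/w2.png

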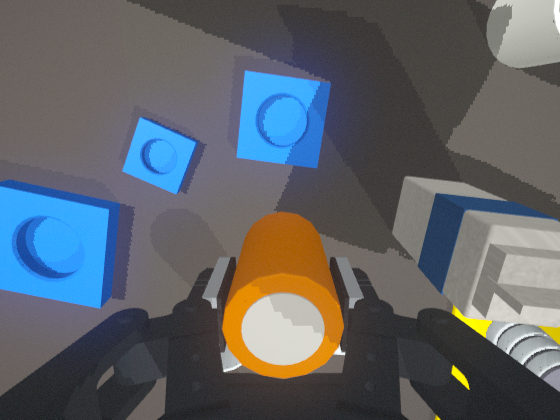

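The wrist view shows the cap upright in the fingers, top at (283,328). The middle stand's well rim is centred at (283,119.5), and the carton's near edge is at about (395,260).

Run:
```python
from h import *
s=robot.state()
for uv,z in[((283,119.5),.018),((248,71),.018),((330,81),.018),((317,167),.018),((238,158),.018),((283,328),.2785-.005),((395,265),.18),((445,315),.18)]:print(wproj(s,uv,z).round(4))
```

```text
[ 0.5327 -0.1643  0.018 ]
[ 0.4985 -0.1185  0.018 ]
[ 0.5789 -0.1276  0.018 ]
[ 0.5686 -0.2127  0.018 ]
[ 0.4857 -0.2033  0.018 ]
[ 0.5326 -0.2281  0.2735]
[ 0.6035 -0.2483  0.18  ]
[ 0.64   -0.2845  0.18  ]
```

arm_command(steps=[[[0.062,0.0015,0],0,0.02],[[0,0,0.05],0,0.02],[[0,0,0.05],0,0.02],[[0,0,0.05],0,0.02],[[0,0,0.02],0,0.02]])

```text
t: 5.28
tool_pos: [0.5305, -0.1618, 0.0637]
orientation: [[-0.002, 1.0, -0.004], [1.0, 0.002, 0.001], [0.001, -0.004, -1.0]]
force: [-0.4, -1.3, -0.6]
finger_gap: 0.493
finger_force: 30.6
```

arm_command(steps=[[[0,0,0],0,0.02],[[0,0,0],0,0.02]])

```text
t: 5.52
tool_pos: [0.5331, -0.1635, 0.0675]
orientation: [[-0.001, 1.0, 0.001], [1.0, 0.001, -0.0], [-0.0, 0.001, -1.0]]
force: [-0.0, -0.4, -0.3]
finger_gap: 0.487
finger_force: 30.6
```

Run:
```python
from h import *
s=robot.state();print(s["tool_pos"],s["t"])
im=[robot.get_image(c) for c in("scene","side")]
z=np.hstack([cv2.resize(im[0][215:290,180:255],(400,400)),cv2.resize(im[1][235:310,265:340],(400,400))])
cv2.imwrite("pics/low.png",z)
```

```text
[ 0.53311557 -0.16345396  0.0674673 ] 5.525
```

View pics/low.png

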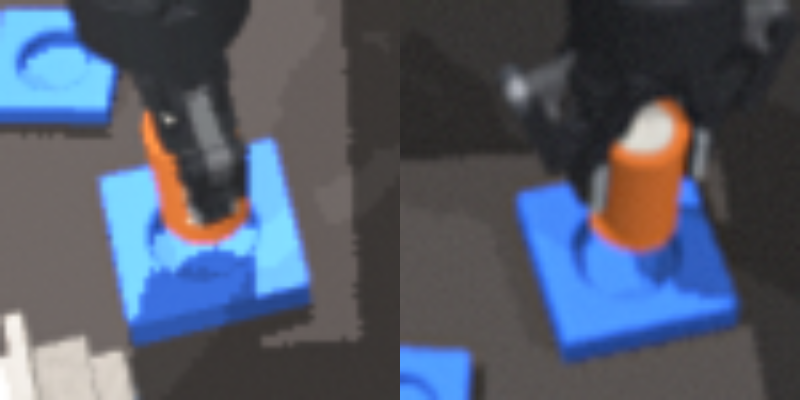

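The cap is over the well in both views (scene crop (205,235), side crop (637,240)), about 34 mm above the floor. I'll lower it gently.

arm_command(steps=[[[-0.001,0,0.012],0,0.02],[[0,0,0.01],0,0.02],[[0,0,0.006],0,0.02],[[0,0,0.004],0,0.02],[[0,0,0.0],0,0.02]])

```text
t: 6.25
tool_pos: [0.5324, -0.165, 0.0341]
orientation: [[0.0, 1.0, -0.0], [1.0, -0.0, 0.0], [0.0, -0.0, -1.0]]
force: [1.6, -0.0, -0.1]
finger_gap: 0.49
finger_force: 30.6
```

arm_command(steps=[[[0,0,0.002],0,0.02],[[0,0,0],0,0.02]])

```text
t: 6.5
tool_pos: [0.5326, -0.1651, 0.0336]
orientation: [[0.0, 1.0, 0.001], [1.0, -0.0, -0.0], [-0.0, 0.001, -1.0]]
force: [-5.0, 0.6, 15.3]
finger_gap: 0.491
finger_force: 31.8
```

Contact came at exactly the seated height (0.0336), so I'll release and retreat.

arm_command(steps=[[[0,0,-0.001],0,0.02],[[0,0,0],0,0.07],[[0,0,0],0,0.07],[[0,0,0],0,0.07],[[0,0,-0.02],0,0.07]])

```text
t: 7.12
tool_pos: [0.5313, -0.1646, 0.0521]
orientation: [[0.0, 1.0, -0.003], [1.0, -0.0, 0.001], [0.001, -0.003, -1.0]]
force: [-0.3, 0.7, -0.0]
finger_gap: 0.822
finger_force: 0.0
```

arm_command(steps=[[[0,0,-0.05],0,0.07],[[0,0,-0.055],0,0.07],[[0,0,-0.05],0,0.0],[[0,0,-0.05],0,0.0],[[0.05,0,0],0,0.0]])

```text
t: 7.75
tool_pos: [0.5345, -0.1169, 0.262]
orientation: [[0.004, 1.0, 0.007], [1.0, -0.004, -0.002], [-0.002, 0.007, -1.0]]
force: [1.1, 0.1, -0.1]
finger_gap: 0.182
finger_force: 0.0
```

arm_command(steps=[[[0.06,0.007,0],0,0.0],[[0.06,0.007,0],0,0.0],[[0.06,0.007,0],0,0.0],[[0.06,0.007,0],0.1,0.0],[[0.06,0.01,0],0.11,0.0]])

```text
t: 8.38
tool_pos: [0.5761, 0.1857, 0.2585]
orientation: [[0.212, 0.977, 0.0], [0.977, -0.212, -0.0], [0.0, 0.0, -1.0]]
force: [1.0, -0.9, 0.9]
finger_gap: -0.001
finger_force: 0.0
```

Run:
```python
from h import *
s=robot.state();print(s["tool_pos"],s["orientation"],s["t"],s["finger_gap"])
im=[robot.get_image(c) for c in("scene","side")]
z=np.hstack([cv2.resize(im[0][215:290,180:255],(400,400)),cv2.resize(im[1][235:310,265:340],(400,400))])
cv2.imwrite("pics/seat.png",z)
```

```text
[0.57612271 0.18573121 0.25851624] [[ 2.11595950e-01  9.77357216e-01  1.63412447e-04]
 [ 9.77357229e-01 -2.11595953e-01 -1.43604916e-06]
 [ 3.31738793e-05  1.60016198e-04 -9.99999987e-01]] 8.375 -0.0013348370329810612
```

View pics/seat.png

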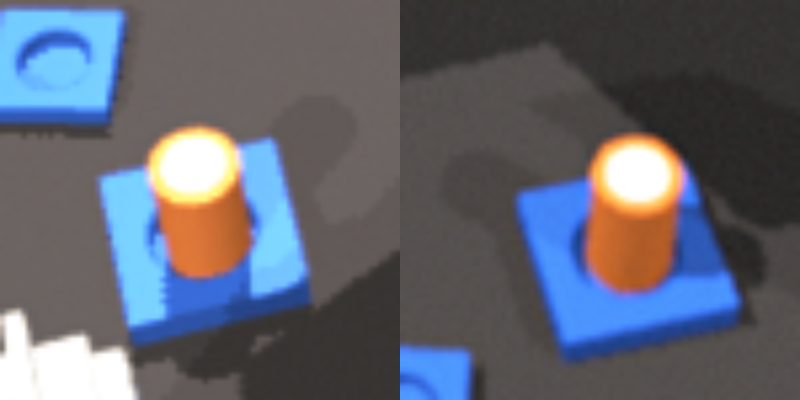

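The cap stands upright in the well in both views. Now I'll move above the bar.

arm_command(steps=[[[0.059,0.004,0],0,0.0],[[0,0,0.05],0,0.0],[[0,0,0.05],0,0.0],[[0,0,0],0,0.0],[[0,0,0],0,0.0]])

```text
t: 9.1
tool_pos: [0.5934, 0.2405, 0.1602]
orientation: [[0.209, 0.978, 0.002], [0.978, -0.209, 0.001], [0.001, 0.001, -1.0]]
force: [0.7, 0.5, 1.3]
finger_gap: 0.002
finger_force: 0.0
```

Run:
```python
from h import *
s=robot.state();print(s["tool_pos"],s["t"])
print("captop",proj("scene",(216.6,246),.076),proj("side",(309.4,267.8),.076))
im=[robot.get_image(c) for c in("scene","wrist")]
z=np.hstack([cv2.resize(im[0][120:240,270:400],(433,400)),cv2.resize(im[1],(367,275))[:275] if 0 else cv2.copyMakeBorder(cv2.resize(im[1],(367,275)),0,125,0,0,cv2.BORDER_CONSTANT)])
cv2.imwrite("pics/bar.png",z)
```

```text
[0.59340102 0.24051055 0.16015281] 9.1
captop [ 0.53422237 -0.16338932  0.076     ] [ 0.53384984 -0.1662295   0.076     ]
```

View pics/bar.png

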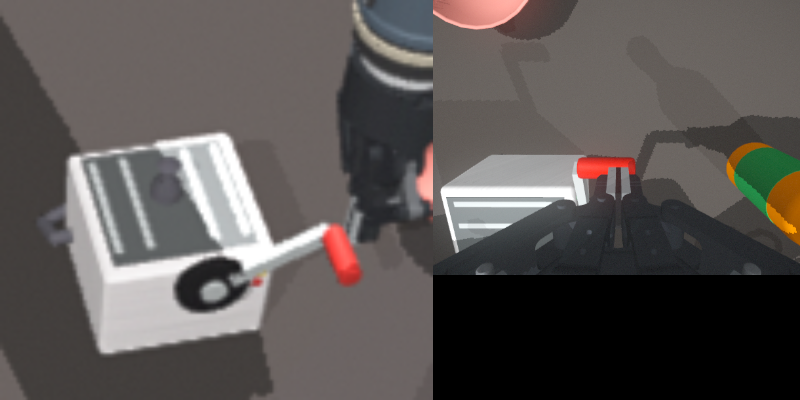

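arm_command(steps=[[[0.002,0,0.015],0,0.0],[[0,0,0.015],0,0.0],[[0,0,0.015],0,0.0],[[0,0,0],0,0.0],[[0,0,0],0,0.0]])

```text
t: 9.82
tool_pos: [0.5925, 0.2421, 0.1132]
orientation: [[0.209, 0.978, -0.001], [0.978, -0.209, -0.001], [-0.001, -0.001, -1.0]]
force: [-1.1, -0.7, 1.8]
finger_gap: 0.001
finger_force: 1.2
```

arm_command(steps=[[[0,0,0.015],0,0.0],[[0,0,0.01],0,0.0],[[0,0,0],0,0.0]])

```text
t: 10.2
tool_pos: [0.5929, 0.2424, 0.0879]
orientation: [[0.208, 0.978, -0.001], [0.978, -0.208, -0.0], [-0.0, -0.0, -1.0]]
force: [-1.0, 1.6, 4.3]
finger_gap: 0.005
finger_force: 1.7
```

arm_command(steps=[[[0,0,0.012],0,0.0],[[0,0,0.008],0,0.0],[[0,0,0.004],0,0.0],[[0,0,0],0,0.0],[[0,0,0],0,0.0]])

```text
t: 10.82
tool_pos: [0.593, 0.2423, 0.0646]
orientation: [[0.209, 0.978, -0.0], [0.978, -0.209, -0.0], [-0.0, -0.0, -1.0]]
force: [-1.5, -2.5, 4.4]
finger_gap: -0.001
finger_force: 2.3
```

```bash
cat > chk.py <<'E'
from h import *
s=robot.state();print(s["tool_pos"],s["force"],s["t"])
for c in("scene","side"):
    im=robot.get_image(c);T=np.array(robot.camera_info(c)["cam_to_world"])
    h=cv2.cvtColor(im,cv2.COLOR_BGR2HSV)
    m=((h[...,0]<4)|(h[...,0]>176))&(h[...,1]>180)&(h[...,2]>80)
    v,u=np.nonzero(m);print(c,len(u),u.min() if len(u) else 0,u.max() if len(u) else 0)
    if c=="scene":
        k=(u>330)&(u<400)&(v>160)&(v<250);print("red px",k.sum(),u[k].mean(),v[k].mean(),v[k].min(),v[k].max())
    for d in robot.spot_in("press_bar",c):print(c,d["p"],(T@np.r_[d["at"],1])[:3].round(4))
    for l in("cap",):
        for d in robot.spot_in(l,c):print(l,d["p"],(T@np.r_[d["at"],1])[:3].round(4))
i=robot.camera_info("scene");T=np.linalg.inv(np.array(i["cam_to_world"]));K=np.array(i["mtx"])
for th,z in((0,.128),(.27,.103),(.53,.077),(.8,.051),(1.05,.029)):
    y=.015+.1*np.cos(.45-th);c,sn=np.cos(-.21),np.sin(-.21)
    p=np.array([.463+c*.103-sn*y,.156+sn*.103+c*y,z]);q=K@(T@np.r_[p,1])[:3];print(th,p.round(3),(q[:2]/q[2]).round(1))
E
python3 chk.py
```

```text
[0.59301265 0.24231597 0.0646283 ] [-1.49727093 -2.47634618  4.40578953] 10.825
scene 40 365 374
red px 40 369.6 216.475 208 221
scene 0.65 [0.5467 0.1633 0.081 ]
cap 0.82 [ 0.5415 -0.1627  0.0727]
cap 0.67 [ 0.7702 -0.0708  0.046 ]
side 43 264 276
side 0.6 [0.5504 0.1714 0.0757]
side 0.58 [ 0.5193 -0.1794  0.0225]
cap 0.9 [ 0.5293 -0.1773  0.0668]
0 [0.586 0.237 0.128] [372.8 197. ]
0.27 [0.587 0.245 0.103] [374.1 202.8]
0.53 [0.588 0.247 0.077] [372.8 209.1]
0.8 [0.586 0.241 0.051] [369.1 215.5]
1.05 [0.584 0.23  0.029] [363.7 221.1]
```

arm_command(steps=[[[0,0,0.003],0,0.0],[[0,0,0.0015],0,0.0],[[0,0,0],0,0.0],[[0,0,0],0,0.0],[[0,0,0],0,0.0]])

```text
t: 11.75
tool_pos: [0.593, 0.2421, 0.0601]
orientation: [[0.209, 0.978, 0.0], [0.978, -0.209, -0.001], [-0.001, 0.0, -1.0]]
force: [-1.8, -5.8, 7.1]
finger_gap: 0.001
finger_force: 3.7
```

```bash
python3 chk.py | head -6
```

```text
[0.59304734 0.2421469  0.0600637 ] [-1.79702934 -5.79447635  7.09264093] 11.75
scene 42 364 373
red px 42 368.54761904761904 217.33333333333334 209 222
scene 0.96 [0.5483 0.1705 0.0806]
scene 0.27 [ 0.7729 -0.0678  0.047 ]
cap 0.67 [0.5471 0.1691 0.0807]
```

Run:
```python
from h import *
a=cv2.imread("pics/scene0.png");b=robot.get_image("scene")
for im in(a,b):
    i=im.astype(int);m=(i[...,2]>60)&(i[...,2]>2.2*i[...,1])&(i[...,2]>2.2*i[...,0])
    v,u=np.nonzero(m[180:235,345:395]);v+=180;u+=345
    print(len(u),u.mean(),v.mean(),[(r,u[v==r].min(),u[v==r].max()) for r in sorted(set(v))])
```

```text
123 371.8211382113821 196.5121951219512 [(np.int64(187), np.int64(370), np.int64(370)), (np.int64(188), np.int64(369), np.int64(372)), (np.int64(189), np.int64(368), np.int64(372)), (np.int64(190), np.int64(367), np.int64(373)), (np.int64(191), np.int64(367), np.int64(373)), (np.int64(192), np.int64(367), np.int64(374)), (np.int64(193), np.int64(368), np.int64(374)), (np.int64(194), np.int64(368), np.int64(375)), (np.int64(195), np.int64(368), np.int64(375)), (np.int64(196), np.int64(369), np.int64(376)), (np.int64(197), np.int64(369), np.int64(376)), (np.int64(198), np.int64(369), np.int64(376)), (np.int64(199), np.int64(370), np.int64(377)), (np.int64(200), np.int64(370), np.int64(377)), (np.int64(201), np.int64(371), np.int64(378)), (np.int64(202), np.int64(371), np.int64(377)), (np.int64(203), np.int64(372), np.int64(377)), (np.int64(204), np.int64(346), np.int64(376)), (np.int64(205), np.int64(373), np.int64(374))]
67 368.35820895522386 216.40298507462686 [(np.int64(207), np.int64(367), np.int64(368)), (np.int64(208), np.int64(365), np.int64(367)), (np.int64(209), np.int64(364), np.int64(367)), (np.int64(210), np.int64(364), np.int64(366)), (np.int64(211), np.int64(364), np.int64(366)), (np.int64(212), np.int64(364), np.int64(366)), (np.int64(213), np.int64(365), np.int64(366)), (np.int64(214), np.int64(365), np.int64(367)), (np.int64(215), np.int64(365), np.int64(367)), (np.int64(216), np.int64(366), np.int64(367)), (np.int64(217), np.int64(366), np.int64(367)), (np.int64(218), np.int64(367), np.int64(373)), (np.int64(219), np.int64(367), np.int64(373)), (np.int64(220), np.int64(368), np.int64(374)), (np.int64(221), np.int64(368), np.int64(374)), (np.int64(222), np.int64(368), np.int64(373)), (np.int64(223), np.int64(369), np.int64(371))]
```

The bar has shifted (−3, +18.3) px from rest, against (−3.7, +18.5) expected at the third click. The 7.1 N push also matches, so I'm handing in.

```bash
python3 -c "
from workcell import robot
print(robot.finish_job())"
```

```text
the job is handed in; nothing more can be done
None
```

The job is handed in at about 12 s: the cap stands closed top up in the well of the middle-sized blue stand, and the shut fingers are holding the lever at the third click (TCP 0.060 m, 7.1 N); the hand-in returned no verdict.

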